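Set up the light-measuring row on the rail

ROBOT

A 7-joint arm with a two-finger parallel gripper is mounted at the origin on the work surface. World frame = base frame: x ahead of the robot, y to its left, z up, the work surface at z = 0. Lengths are in m, angles in rad, forces in N, time in s.
With the tool pointing down it reaches from about 0.4 to 0.85 m from the base axis. Payload 4.5 kg.
Tool frame: the origin (TCP) lies where the fingers leave the gripper's body, on its centre line; the fingertips stand 64 mm ahead of it and the grasp point (between the pads) lies 45 mm ahead of it; z points along the fingers, y is the line along which they close (so a half turn about z gives the same grasp; the last joint's range is limited). The gripper opens to 88 mm and grips with 3 to 60 N. Pads are 18 mm wide; open, the fingers measure 123 mm over their backs; the gripper's body (75 mm by 187 mm) begins 45 mm behind the grasp point.
Start: joints at [1.277, 0.689, -0.195, 1.565, 0.157, 0.902, -0.215], TCP at [0.201, -0.592, 0.303] pointing down, gripper open.
Joint ranges: [-3.01, 3.01], [-0.46, 2.08], [-1.47, 1.51], [0.13, 2.56], [-1, 4.14], [0.04, 2.09], [-2.66, 2.66]. Speed limits (rad/s): [2.57, 2.57, 3.14, 3.14, 3.14, 3.14, 3.14].

INTERFACE

Orientations are given as a unit quaternion [x, y, z, w].
In Python, from plant import r gives the robot as it stands.
- The arm moves only by the tool play_rows, never from a script. Its arguments are lists of equal length, an entry for each row: "translation": the shift along the tool's x, y, z in m, a list of three; "delta_rot": the turn, a rotation vector about the tool's x, y, z in degrees, a list of three; "grip": the opening, from -1 (shut) to 1 (fully open). In form: {"translation": [[x, y, z], ...], "delta_rot": [[rx, ry, rz], ...], "grip": [grip, ...]}. A call has 1 to 20 rows; each row shifts and turns the commanded pose from where the row before left it, along the tool's axes as they then stand; what a row does not reach is not made up. A row lasts 1/8 s, in which the tool goes at most 62.5 mm and 10.7 degrees, less where a joint would pass 70% of its speed; a pose out of reach is approached as far as the arm can. A call with a gripper value outside its range is refused whole. The fingers move at their own pace and stop on an object; "squeeze" is the grip in N (left out, the last holds). Time passes only in rows, so rows that do not move let the fingers close. It gives the time, the measured TCP pose, the force, the opening and the grip force at its end, in the units of the state.
- r.get_state(): the state, without advancing time (a new reading comes with each control period).
- r.snapshot(name): name is "side" or "top"; returns the picture (480x640x3 uint8, blue, green, red); there is no depth.
- r.get_calibration(name): a dict with "intrinsics" (3x3 intrinsics, pixels), "k1" (the pictures are not rectified: a ray, as slopes to the right and down, at radius r is drawn at 1 + k1 r^2 times it, then the intrinsics apply), "eye" and "rotation" of the camera in the world. Camera axes: x right, y up, looking along -z (the intrinsics and any distortion apply to the point x, -y, -z); pixel columns grow to the right and rows downward; lengths in m; the calibration is good to about 2 mm. A picture is of the moment at which its call begins. get_calibration takes no time and is no camera call.
- r.finish_job(): hands the job in; it is judged then, once.
Trained networks look in the newest picture that a camera, given by its name, has taken for a name from the list of things; names that differ only in an ending like _2 or _b are one class to them, and where a whole thing is asked for, a point or a joint stands for the part that bears it (a point fixed in the world has none). Each returns a list of dicts, best first, with "confidence" (0 to 1); they miss things now and then, are a little off and sometimes report something else, mostly with a low value. They report only what shows in the picture. A call takes as long as a camera call. They do not tell look-alikes from the thing itself.
- r.look_for(camera, target): "point" ([x, y, z] in m, in world coordinates, good to about 4 mm: the middle of the surface that is visible of it).
- r.silhouettes(camera, target): "pixels" (480x640 bool, what is visible of it).
The state is a dict: "clock": time; "q": joint angles; "qd": joint speeds; "joint_torque": joint torques, N m; "tool_pos": TCP position; "eef_rot": TCP orientation; "contact_force": force on the tool from outside, world axes, zero at the start; "moment": the same for the moment, N m; "opening": opening from 0.0 (shut) to 1.0 (fully open); "finger_force": force on a finger pad.
Only numpy, scipy, OpenCV 4.12 (cv2) and the standard library are available. Lean on these libraries where they do the work, as an engineer would, in place of code of your own. Each camera call takes 0.05 s, during which the arm holds its last target. There are 200 camera calls.

TASK

Set up the measuring row along the centre line of the dark rail: stand the white riser block midway between the lamp and the sensor with the green sample cell centred on top of it, the slit plate midway between the lamp and the riser, and the orange lens midway between the riser and the sensor. The slit plate and the lens must look along the rail, so that light from the lamp passes squarely through them. Keep the cell upright all the while, and leave the red-ball weight, the screwdriver and the jar where they are.

Things in the scene. Friction and masses are not known exactly. Their poses are not given: they have to be found in the camera images.
- rail: dark steel flat bar fixed to the table, 100 x 460 x 6 mm, a white centre line along its length on top. Origin at the centre of its underside; x across its width, y along its length, z up; its top is 6 mm above the origin. Its place and heading vary.
- lamp: white (cream) round drum 60 mm across and 42 mm high with a yellow dome, 77 mm high in all, fixed on the rail's centre line near one end, 180 mm from the rail's middle; which end varies. Origin at the centre of its underside, on the rail's top.
- sensor: black round drum 60 mm across and 42 mm high with a blue dome, 77 mm high in all, fixed on the rail's centre line, 180 mm from the rail's middle at the other end from the lamp (360 mm from it). Origin at the centre of its underside, on the rail's top.
- riser: loose white plastic block 50 x 50 x 36 mm high with a grey square on its flat top, about 0.2 kg. Origin at the centre of its underside, z up.
- cell: loose square sample cell of green glass with a bright green cap, 30 x 30 mm, 46 mm high with the cap, about 0.07 kg. Origin at the centre of its underside, z up.
- slit: loose slit mount, about 0.2 kg: bare aluminium upright plate 44 mm wide (x) and 12 mm thick (y) with a black vertical slot, on a black foot 44 (x) x 40 (y) x 12 mm; 80 mm high in all. Its sides facing +x and -x are flat and flush over the whole height. Origin at the centre of the foot's underside, z up; light goes through along y, either way round.
- lens: loose lens mount, about 0.2 kg: orange upright plate 44 mm wide (x) and 12 mm thick (y) with a round black lens barrel (36 mm across, 26 mm long, centre 56 mm up, along y), on a black foot 44 (x) x 40 (y) x 12 mm; 80 mm high in all. Its sides facing +x and -x are flat and flush over the whole height. Origin at the centre of the foot's underside, z up; light goes through along y, either way round.
- ball_weight: bystander beyond the rail: steel weight 44 mm across with a red ball on a stem, 78 mm high, loose. Origin at the centre of its underside.
- screwdriver: bystander at the right: blue-handled screwdriver lying along x, loose. Origin at its underside.
- jar: bystander at the left: amber glass jar with a grey cap, 56 mm across, 70 mm high, loose. Origin at the centre of its underside.
Mind the look-alikes: they are no part of the job. What is shaped like the lens but purple is not meant.

How it is judged:
At the end, for the whole second after the job is handed in: Upright on the rail, 12 mm or less off its centre line: riser within 12 mm of midway lamp-sensor; slit and lens within 15 mm of the quarter points on the lamp's and sensor's side, looking along the rail within 0.2 rad. Cell upright on the riser within 10 mm of its centre. All released, at rest (y of riser in the frame of rail between -0.012 and 0.012 m and x of riser in the frame of rail between -0.012 and 0.012 m and z of riser in the frame of rail between 0.002 and 0.01 m and x of slit in the frame of rail between -0.012 and 0.012 m and z of slit in the frame of rail between 0.002 and 0.01 m and x of lens in the frame of rail between -0.012 and 0.012 m and z of lens in the frame of rail between 0.002 and 0.01 m and horizontal distance between cell and riser below 0.01 m and z of cell in the frame of riser between 0.032 and 0.04 m and angle between the y axis of each of slit, lens and the y axis of rail, either way round below 0.2 rad and angle between each of riser, slit, lens, cell's own z axis and vertical below 0.1 rad and linear speed of each of riser, slit, lens, cell below 0.02 m/s and angular speed of each of riser, slit, lens, cell below 0.2 rad/s and ((y of lamp in the frame of rail above 0 m and y of slit in the frame of rail between 0.075 and 0.105 m and y of lens in the frame of rail between -0.105 and -0.075 m) or (y of lamp in the frame of rail below 0 m and y of slit in the frame of rail between -0.105 and -0.075 m and y of lens in the frame of rail between 0.075 and 0.105 m))); the robot touches nothing.
It fails at once if a bystander is moved by more than 20 mm (distance of any of ball_weight, screwdriver, jar from where it was at the start of the episode above 0.02 m).
It fails at once if the sample cell is tipped by more than 0.6 rad (angle between cell's own z axis and vertical above 0.6 rad).
It also fails if it takes over 96 s, if anything falls off the work surface, if the arm or the gripper's body presses on something with over 40 N, if the wrist force passes 120 N, or if a joint passes its speed limit or range.

## Working session

There is one attempt and no reset: what is moved stays moved. The work goes in short steps, Python scripts to look and compute and a tool call to move; the robot and the scene stay as the last step left them, time stands still between calls to the robot, and variables do not carry over. Pictures are saved under pics/ and viewed, at most 14 in all, crops included, and the job is handed in when it is done.

Besides the shell and the picture viewer there is one more tool, called after ">>>" by a JSON object that holds its "op" and its "data". play_rows: Moves the arm, as the interface text tells. Its arguments: {"type":"object","properties":{"translation":{"type":"array","items":{"type":"array","items":{"type":"number"}}},"delta_rot":{"type":"array","items":{"type":"array","items":{"type":"number"}}},"grip":{"type":"array","items":{"type":"number"}},"squeeze":{"type":"number"}},"required":["translation","delta_rot","grip"]}

```bash
mkdir -p pics; ls; python3 - <<'E'
from plant import r
import cv2,json
for c in ("top","side"):
    cv2.imwrite(f"pics/{c}0.png",r.snapshot(c))
    k=r.get_calibration(c); print(c,k)
s=r.get_state(); print(s)
E
```

```text
pics
top {'intrinsics': array([[464.16619521,   0.        , 324.06521326],
       [  0.        , 464.16619521, 233.73206748],
       [  0.        ,   0.        ,   1.        ]]), 'k1': -0.0892603417262281, 'eye': array([ 0.35437558, -0.02065271,  1.11620132]), 'rotation': array([ 0.07845098, -0.06872278, -0.67750849,  0.72808301])}
side {'intrinsics': array([[438.95446406,   0.        , 325.0860408 ],
       [  0.        , 438.95446406, 234.63757383],
       [  0.        ,   0.        ,   1.        ]]), 'k1': 0.012033035343951306, 'eye': array([0.23715059, 0.83445731, 0.57459713]), 'rotation': array([-0.09335524,  0.48379464,  0.85315756, -0.17131762])}
{'clock': 0.1, 'q': array([ 1.27680799,  0.68990332, -0.19454853,  1.56621762,  0.15728098,
        0.90251414, -0.21508827]), 'qd': array([-0.00084906, -0.00153224, -0.00052582, -0.00138589, -0.00158749,
       -0.00085964, -0.0002651 ]), 'joint_torque': array([-3.95496478e-03, -5.28495240e+01, -1.27164211e+00, -1.53835469e+01,
       -5.25609974e-02,  1.99490954e-03,  5.04932211e-05]), 'tool_pos': array([ 0.20105396, -0.5912947 ,  0.30199484]), 'eef_rot': array([ 9.86591263e-01,  1.63208446e-01, -1.78386155e-04, -8.06571447e-04]), 'contact_force': array([ 0.19260502, -0.02563859, -0.15239948]), 'moment': array([ 0.03135909, -0.03788881, -0.06759625]), 'finger_force': 0.0, 'opening': 0.9981044760994756}
```

View pics/top0.png

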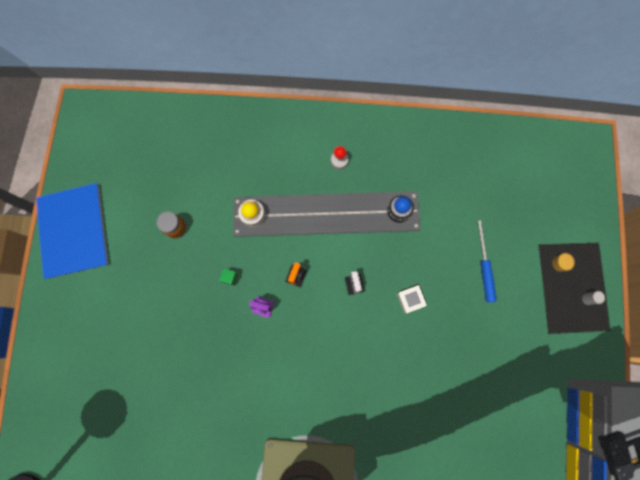

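View pics/side0.png

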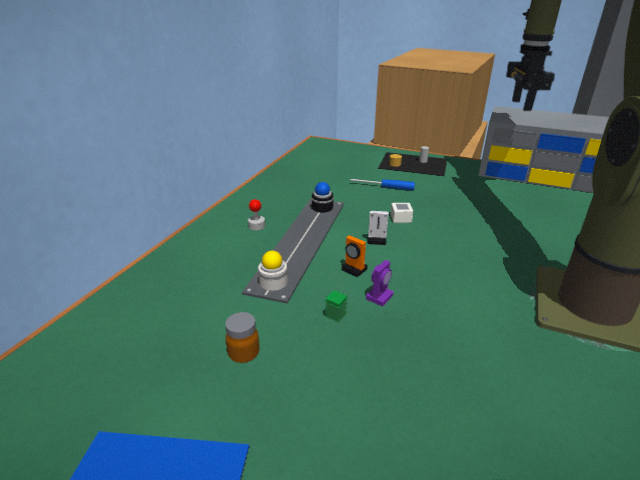

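```bash
cat > h.py <<'E'
from plant import r
import numpy as np, cv2
from scipy.spatial.transform import Rotation as R
from scipy.optimize import minimize
CAL={c:r.get_calibration(c) for c in("top","side")}
def proj(P,c):
    k=CAL[c]; p=R.from_quat(k["rotation"]).inv().apply(np.atleast_2d(P)-k["eye"])
    s=np.c_[p[:,0],-p[:,1]]/-p[:,2:3]; s*=1+k["k1"]*(s**2).sum(1,keepdims=True)
    K=k["intrinsics"]; return s*[K[0,0],K[1,1]]+K[:2,2]
def box(sx,sy,z0,z1,cy=0):
    return np.array([[x*sx/2,cy+y*sy/2,z] for x in(-1,1) for y in(-1,1) for z in(z0,z1)])
def cyl(d,z0,z1):
    a=np.linspace(0,2*np.pi,40); return np.array([[d/2*np.cos(t),d/2*np.sin(t),z] for t in a for z in(z0,z1)])
t=np.linspace(0,2*np.pi,40)
barrel=np.array([[.018*np.cos(a),y,.056+.018*np.sin(a)] for a in t for y in(-.013,.013)])
foot=box(.044,.04,0,.012); plate=box(.044,.012,0,.08)
M={"slit":[foot,plate],"lens":[foot,plate,barrel],"riser":[box(.05,.05,0,.036)],"cell":[box(.03,.03,0,.046)],
 "rail":[box(.1,.46,0,.006)]}
S=8
def render(name,pose,c,off,shape):
    x,y,a,z=pose; m=np.zeros((shape[0]*4,shape[1]*4),np.uint8)
    for P in M[name]:
        W=R.from_euler("z",a).apply(P)+[x,y,z]
        q=(proj(W,c)-off+.5)*4-.5
        cv2.fillConvexPoly(m,cv2.convexHull(np.round(q*16).astype(np.int32)),255,shift=4)
    return cv2.resize(m,(shape[1],shape[0]),interpolation=cv2.INTER_AREA)/255.
def masks(name,near=None,snap=True):
    """best detection per camera (nearest to the world point 'near' when given)"""
    out={}
    for c in("top","side"):
        if snap: r.snapshot(c)
        d=[e for e in r.silhouettes(c,name) if e["pixels"].sum()>10]
        if near is not None and d:
            n=proj(near,c)[0]; d.sort(key=lambda e:np.hypot(*(np.argwhere(e["pixels"])[:,::-1].mean(0)-n)))
        if d: out[c]=d[0]
    return out
def fit(name,mk,p0,z=0.,yaws=None,w={"top":1,"side":1}):
    crops={}
    for c,e in mk.items():
        q=np.argwhere(e["pixels"]); lo=np.maximum(q.min(0)-12,0); hi=q.max(0)+12
        crops[c]=(e["pixels"][lo[0]:hi[0],lo[1]:hi[1]].astype(float),lo[::-1])
    def cost(p):
        return sum(w[c]*np.abs(render(name,(p[0],p[1],p[2]/10,z),c,o,m.shape)-m).sum()/m.sum() for c,(m,o) in crops.items())
    best=[]
    for a in (yaws if yaws is not None else np.arange(0,np.pi,np.pi/9)):
        s=np.array([p0[0],p0[1],a*10]); f=minimize(cost,s,method="Nelder-Mead",options=dict(initial_simplex=[s,s+[.008,0,0],s+[0,.008,0],s+[0,0,2]],xatol=1e-4,fatol=1e-4))
        best.append((f.fun,*f.x[:2],(f.x[2]/10)))
    return sorted(best)
E
python3 - <<'E'
from h import *
np.set_printoptions(precision=4,suppress=True)
pts={}
for n in("lamp","sensor","rail","riser","cell","slit","lens","ball_weight","jar","screwdriver"):
    for c in("top","side"):
        d=r.look_for(c,n)
        print(n,c,[(e["point"].round(3) if hasattr(e["point"],"round") else e["point"],round(e["confidence"],2)) for e in d[:4]])
E
```

```text
lamp top [([0.6095, 0.1789, 0.051], 0.93)]
lamp side [([0.6081, 0.1999, 0.045], 0.61), ([0.5662, 0.385, 0.0484], 0.29)]
sensor top [([0.6466, -0.1732, 0.0526], 0.71)]
sensor side []
rail top [([0.6371, 0.002, 0.0068], 0.81)]
rail side [([0.6268, 0.0304, 0.0082], 0.96)]
riser top [([0.4445, -0.2057, 0.032], 0.8), ([0.5096, -0.3947, 0.0219], 0.69)]
riser side [([0.4359, -0.1945, 0.0292], 0.95)]
cell top [([0.4624, 0.2166, 0.0462], 0.6)]
cell side [([0.4562, 0.2315, 0.0324], 0.6)]
slit top [([0.4665, -0.0778, 0.0143], 0.8)]
slit side [([0.4701, -0.0695, 0.0385], 0.67), ([0.6486, -0.1568, 0.0458], 0.55)]
lens top [([0.4005, 0.1289, 0.069], 0.68), ([0.4773, 0.0581, 0.0685], 0.67)]
lens side [([0.3958, 0.1495, 0.0378], 0.94), ([0.4744, 0.076, 0.0426], 0.63)]
ball_weight top [([0.7716, -0.0218, 0.0211], 0.73)]
ball_weight side [([0.7761, -0.0129, 0.0204], 0.92)]
jar top [([0.5767, 0.3625, 0.071], 0.71), ([0.4619, 0.218, 0.0457], 0.7)]
jar side [([0.5694, 0.3874, 0.0497], 0.57)]
screwdriver top [([0.5048, -0.3901, 0.0229], 0.75)]
screwdriver side [([0.5028, -0.3895, 0.0155], 0.6)]
```

```bash
cat > m0.py <<'E'
from h import *
def dome(cy): 
    a=[]
    for f in np.linspace(0,np.pi/2,6):
        for u in np.linspace(0,2*np.pi,24): a.append([.02*np.cos(f)*np.cos(u),cy+.02*np.cos(f)*np.sin(u),.063+.02*np.sin(f)])
    return np.array(a)
sh=lambda P,cy,z:P+[0,cy,z]
M["rail"]=[box(.1,.46,0,.006)]+[sh(cyl(.06,0,.042),s*.18,.006) for s in(1,-1)]+[dome(s*.18) for s in (1,-1)]
E
python3 - <<'E'
from m0 import *
import pickle
P={"riser":(.4445,-.2057,.03),"cell":(.460,.2166,.03),"slit":(.4665,-.0778,.04),"lens":(.4773,.0581,.04)}
vis={c:r.snapshot(c) for c in CAL}
def draw(n,f,z=0):
    for c in CAL:
        for Q in M[n]:
            W=R.from_euler("z",f[3]).apply(Q)+[f[1],f[2],z]
            h=cv2.convexHull(np.round(proj(W,c)*16).astype(np.int32))
            BIG[c]=cv2.polylines(BIG[c],[np.round((proj(W,c)[cv2.convexHull(proj(W,c).astype(np.float32),returnPoints=False)[:,0]]+.5)*4*16).astype(np.int32)],True,(255,255,0),1,shift=4)
BIG={c:cv2.resize(v,None,fx=4,fy=4,interpolation=cv2.INTER_CUBIC) for c,v in vis.items()}
F={}
for n,p in P.items():
    mk=masks(n,p,False); b=fit(n,mk,p)
    F[n]=b[0]; draw(n,b[0])
    print(n,{c:(e["confidence"],int(e["pixels"].sum())) for c,e in mk.items()},np.round(b[:4],4).tolist())
    for c in mk: print("  ",c,np.round(fit(n,{c:mk[c]},b[0][1:3],yaws=[b[0][3]])[0],4))
u={}
for c in CAL:
    m=np.zeros((480,640),bool)
    for n,p in(("rail",(.637,.002,.006)),("lamp",(.61,.18,.05)),("sensor",(.645,-.175,.05))):
        d=r.silhouettes(c,n); q=proj(p,c)[0]
        d=[e for e in d if np.hypot(*(np.argwhere(e["pixels"])[:,::-1].mean(0)-q))<25]
        print(c,n,len(d))
        if d: m|=d[0]["pixels"]
    u[c]={"pixels":m}
b=fit("rail",u,(.637,.002),yaws=[-.03,.06,.12]); print(np.round(b,4))
for c in u: print("  ",c,np.round(fit("rail",{c:u[c]},b[0][1:3],yaws=[b[0][3]])[0],4))
F["rail"]=b[0]; draw("rail",b[0])
pickle.dump(F,open("F.pkl","wb"))
cv2.imwrite("pics/fit_top.png",BIG["top"][4*185:4*325,4*215:4*435][:, :][:600,:][::1,::1] if 0 else cv2.resize(BIG["top"][4*185:4*325,4*215:4*435],(800,509)))
cv2.imwrite("pics/fit_side.png",cv2.resize(BIG["side"][4*170:4*330,4*235:4*425],(712,600)))
E
```

```text
riser {'top': (0.76, 465), 'side': (0.92, 407)} [[0.2183, 0.4434, -0.2125, 0.3819], [0.2198, 0.4435, -0.2124, 0.3827], [0.2201, 0.4436, -0.2125, 1.9512], [0.2204, 0.4435, -0.212, 1.9668]]
   top [ 0.1355  0.4434 -0.2124  0.3832]
   side [ 0.0775  0.4441 -0.2142  0.3789]
cell {'top': (0.8, 236), 'side': (0.94, 525)} [[0.1734, 0.4648, 0.2226, -0.1784], [0.1737, 0.4648, 0.2226, 2.9635], [0.1739, 0.4649, 0.2226, -0.1598], [0.1745, 0.4648, 0.2227, 2.9632]]
   top [ 0.0782  0.4651  0.223  -0.1777]
   side [ 0.0617  0.4648  0.2203 -0.0755]
slit {'top': (0.6, 303), 'side': (0.59, 630)} [[0.251, 0.4711, -0.0788, 3.3783], [0.2511, 0.4712, -0.0789, 0.242], [0.2515, 0.471, -0.079, 0.2185], [0.2517, 0.4709, -0.0791, 0.2233]]
   top [ 0.1754  0.4701 -0.0784  3.4142]
   side [ 0.0508  0.4725 -0.0815  3.4603]
lens {'top': (0.89, 343), 'side': (0.77, 704)} [[0.1773, 0.4812, 0.0629, -0.3185], [0.1774, 0.4811, 0.0629, 2.8214], [0.1776, 0.4811, 0.0629, 2.8228], [0.1786, 0.4811, 0.0631, -0.2974]]
   top [ 0.0677  0.4813  0.0628 -0.2987]
   side [ 0.0992  0.4814  0.0622 -0.3862]
top rail 1
top lamp 1
top sensor 1
side rail 1
side lamp 1
side sensor 1
[[0.0882 0.6414 0.0018 0.1049]
 [0.0883 0.6414 0.0019 0.1047]
 [0.0887 0.6414 0.0017 0.1037]]
   top [0.0252 0.6416 0.0024 0.1049]
   side [0.0626 0.6414 0.0019 0.1045]
```

View pics/fit_top.png

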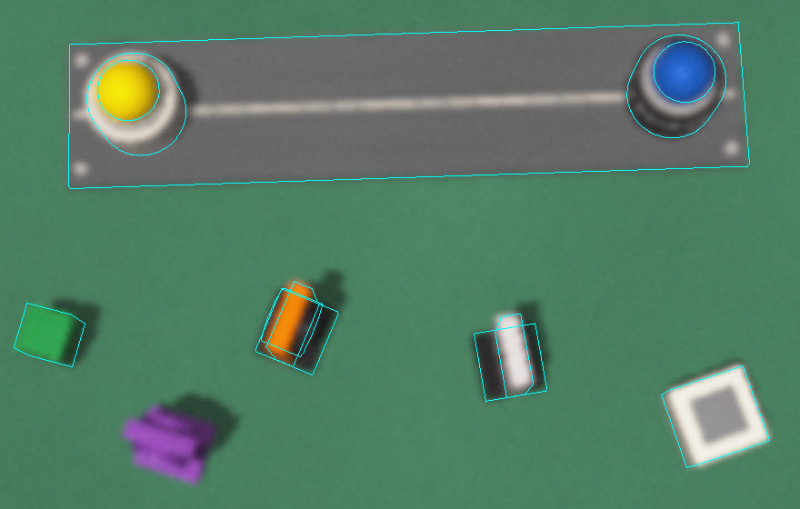

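View pics/fit_side.png

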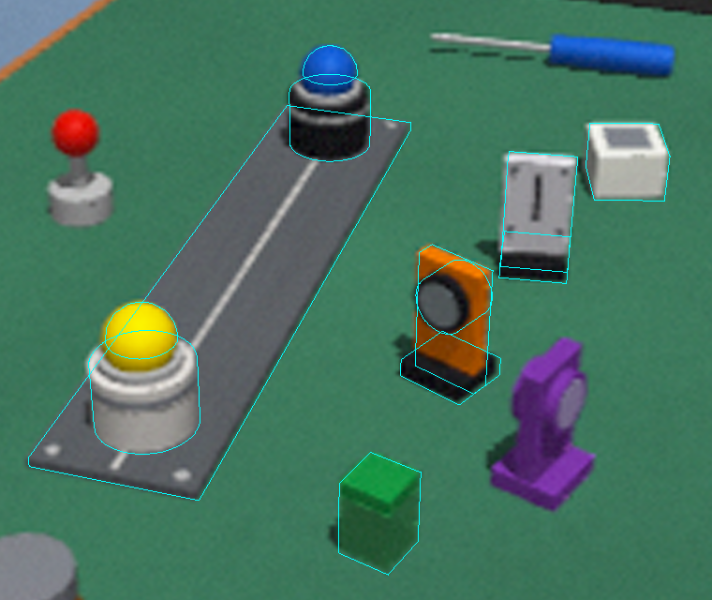

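```bash
cat > plan.py <<'E'
from plant import r
import numpy as np, sys
from scipy.spatial.transform import Rotation as R
# usage: plan.py x y z phi_deg -> turn about tool z, then shift in the turned tool axes
x,y,z,phi=map(float,sys.argv[1:5]); s=r.get_state(); A=R.from_quat(s["eef_rot"])
a=np.radians(phi); T=R.from_matrix(np.c_[[np.cos(a),np.sin(a),0],[np.sin(a),-np.cos(a),0],[0,0,-1]])
d=np.array([x,y,z])-s["tool_pos"]
print("rotvec deg",(A.inv()*T).as_rotvec(degrees=True).round(2),"| shift before turn",A.inv().apply(d).round(4),"| after turn",T.inv().apply(d).round(4))
print("t",s["clock"],"pos",s["tool_pos"].round(4),"open",round(s["opening"]*88,1),"F",s["contact_force"].round(1),"ff",round(s["finger_force"],1),"q",s["q"].round(2))
E
python3 plan.py .4434 -.2125 .17 111.9
```

```text
rotvec deg [  0.     0.   -93.12] | shift before turn [ 0.3514 -0.2811  0.1327] | after turn [0.2616 0.3661 0.1327]
t 1.9 pos [ 0.2012 -0.5917  0.3027] open 88.5 F [ 0.4  0.1 -0.4] ff 0.0 q [ 1.28  0.69 -0.19  1.57  0.16  0.9  -0.22]
```

>>> {"op": "play_rows", "data": {"translation": [[0.0351,-0.0281,0],[0.0351,-0.0281,0],[0.0351,-0.0281,0],[0.0351,-0.0281,0],[0.0351,-0.0281,0],[0.0351,-0.0281,0],[0.0351,-0.0281,0],[0.0351,-0.0281,0],[0.0351,-0.0281,0],[0.0351,-0.0281,0],[0,0,0.0147],[0,0,0.0147],[0,0,0.0147],[0,0,0.0147],[0,0,0.0147],[0,0,0.0147],[0,0,0.0147],[0,0,0.0147],[0,0,0.0147]], "delta_rot": [[0,0,0],[0,0,0],[0,0,0],[0,0,0],[0,0,0],[0,0,0],[0,0,0],[0,0,0],[0,0,0],[0,0,0],[0,0,-10.35],[0,0,-10.35],[0,0,-10.35],[0,0,-10.35],[0,0,-10.35],[0,0,-10.35],[0,0,-10.35],[0,0,-10.35],[0,0,-10.35]], "grip": [0.7,0.7,0.7,0.7,0.7,0.7,0.7,0.7,0.7,0.7,0.7,0.7,0.7,0.7,0.7,0.7,0.7,0.7,0.7], "squeeze": 20}}

```text
clock: 4.28
tool_pos: [0.4434, -0.2129, 0.1701]
eef_rot: [0.557, 0.83, 0.0, 0.0]
contact_force: [0.4, -1.2, -1.7]
opening: 0.849
finger_force: 0.0
```

```bash
python3 plan.py .4434 -.2125 .071 111.9
```

```text
rotvec deg [0.03 0.03 0.36] | shift before turn [0.0004 0.0001 0.0991] | after turn [0.0003 0.0002 0.0991]
t 4.275 pos [ 0.4434 -0.2129  0.1701] open 74.8 F [ 0.4 -1.2 -1.7] ff 0.0 q [ 0.63  0.78 -0.45  2.07  0.75  0.46 -0.01]
```

>>> {"op": "play_rows", "data": {"translation": [[0,0,0.025],[0,0,0.025],[0,0,0.025],[0,0,0.018],[0,0,0.006],[0,0,0],[0,0,0],[0,0,0],[0,0,0],[0,0,0],[0,0,-0.02],[0,0,-0.03],[0,0,-0.03],[0,0,-0.02]], "delta_rot": [[0,0,0],[0,0,0],[0,0,0],[0,0,0],[0,0,0],[0,0,0],[0,0,0],[0,0,0],[0,0,0],[0,0,0],[0,0,0],[0,0,0],[0,0,0],[0,0,0]], "grip": [0.7,0.7,0.7,0.7,0.7,0.7,-1,-1,-1,-1,-1,-1,-1,-1], "squeeze": 20}}

```text
clock: 6.02
tool_pos: [0.4429, -0.2128, 0.1724]
eef_rot: [0.56, 0.829, 0.0, 0.0]
contact_force: [0.7, -0.1, -2.7]
opening: 0.57
finger_force: 19.8
```

```bash
python3 plan.py .6414 .0018 .17 186
```

```text
rotvec deg [ 1.000e-02  1.000e-02 -7.409e+01] | shift before turn [0.125  0.2643 0.0025] | after turn [-0.2199  0.1927  0.0024]
t 6.025 pos [ 0.4429 -0.2128  0.1724] open 50.2 F [ 0.7 -0.1 -2.7] ff 19.8 q [ 0.64  0.78 -0.47  2.07  0.76  0.48 -0.02]
```

>>> {"op": "play_rows", "data": {"translation": [[0,0,0],[0,0,0],[0,0,0],[0,0,0],[0,0,0],[0,0,0],[0,0,0],[0,0,0],[-0.0275,0.0241,0],[-0.0275,0.0241,0],[-0.0275,0.0241,0],[-0.0275,0.0241,0],[-0.0275,0.0241,0],[-0.0275,0.0241,0],[-0.0275,0.0241,0],[-0.0275,0.0241,0],[0,0,0]], "delta_rot": [[0,0,-9.26],[0,0,-9.26],[0,0,-9.26],[0,0,-9.26],[0,0,-9.26],[0,0,-9.26],[0,0,-9.26],[0,0,-9.26],[0,0,0],[0,0,0],[0,0,0],[0,0,0],[0,0,0],[0,0,0],[0,0,0],[0,0,0],[0,0,0]], "grip": [-1,-1,-1,-1,-1,-1,-1,-1,-1,-1,-1,-1,-1,-1,-1,-1,-1]}}

```text
clock: 8.15
tool_pos: [0.6425, 0.0056, 0.1711]
eef_rot: [-0.054, 0.999, 0.002, 0.001]
contact_force: [-0.2, 0.6, -2.2]
opening: 0.567
finger_force: 19.8
```

```bash
python3 plan.py .6414 .0018 .078 186; python3 - <<'E'
from h import *
mk=masks("riser",(.6414,.0018,.12)); print({c:e["confidence"] for c,e in mk.items()})
s=r.get_state(); p=s["tool_pos"]
b=fit("riser",mk,(.6414,.0018),z=p[2]-.071,yaws=[.1049]); print(np.round(b,4))
E
```

```text
rotvec deg [0.17 0.07 0.2 ] | shift before turn [ 0.0017 -0.004   0.0931] | after turn [ 0.0015 -0.0037  0.0931]
t 8.15 pos [0.6425 0.0056 0.1711] open 49.9 F [-0.2  0.6 -2.2] ff 19.8 q [ 0.34  1.   -0.83  1.59  0.87  0.95  0.88]
{'top': 0.8, 'side': 0.62}
[[2.6928 0.6425 0.0045 0.0847]]
```

>>> {"op": "play_rows", "data": {"translation": [[0.0016,-0.0038,0.025],[0,0,0.025],[0,0,0.025],[0,0,0.013],[0,0,0.005],[0,0,0]], "delta_rot": [[0,0,0],[0,0,0],[0,0,0],[0,0,0],[0,0,0],[0,0,0]], "grip": [-1,-1,-1,-1,-1,-1]}}

```text
clock: 9.1
tool_pos: [0.6408, -0.0015, 0.0788]
eef_rot: [-0.053, 0.999, 0.0, 0.0]
contact_force: [-0.2, 0.0, -1.3]
opening: 0.568
finger_force: 19.8
```

```bash
python3 plan.py .6414 .0018 .077 186
```

```text
rotvec deg [0.02 0.05 0.02] | shift before turn [-0.0009  0.0032  0.0018] | after turn [-0.0009  0.0032  0.0018]
t 9.1 pos [ 0.6408 -0.0015  0.0788] open 50.0 F [-0.2  0.  -1.3] ff 19.8 q [ 0.31  1.12 -0.74  1.62  0.99  0.82  0.8 ]
```

>>> {"op": "play_rows", "data": {"translation": [[-0.0009,0.0032,0],[0,0,0],[0,0,0.0018],[0,0,0],[0,0,0],[0,0,0],[0,0,0],[0,0,-0.015],[0,0,-0.03],[0,0,-0.03],[0,0,-0.02]], "delta_rot": [[0,0,0],[0,0,0],[0,0,0],[0,0,0],[0,0,0],[0,0,0],[0,0,0],[0,0,0],[0,0,0],[0,0,0],[0,0,0]], "grip": [-1,-1,-1,-1,0.5,0.5,0.5,0.5,0.5,0.5,0.5]}}

```text
clock: 10.48
tool_pos: [0.6416, 0.0017, 0.174]
eef_rot: [-0.052, 0.999, 0.0, 0.001]
contact_force: [0.5, 0.9, 0.2]
opening: 0.747
finger_force: 0.0
```

```bash
python3 plan.py .4648 .2226 .17 79.8
```

```text
rotvec deg [1.3000e-01 8.0000e-02 1.0622e+02] | shift before turn [0.1527 0.2382 0.0037] | after turn [ 0.1861 -0.2131  0.004 ]
t 10.475 pos [0.6416 0.0017 0.174 ] open 65.7 F [0.5 0.9 0.2] ff 0.0 q [ 0.34  1.   -0.83  1.6   0.87  0.95  0.89]
```

>>> {"op": "play_rows", "data": {"translation": [[0,0,0],[0,0,0],[0,0,0],[0,0,0],[0,0,0],[0,0,0],[0,0,0],[0,0,0],[0,0,0],[0,0,0],[0.0207,-0.0237,0],[0.0207,-0.0237,0],[0.0207,-0.0237,0],[0.0207,-0.0237,0],[0.0207,-0.0237,0],[0.0207,-0.0237,0],[0.0207,-0.0237,0],[0.0207,-0.0237,0],[0.0207,-0.0237,0],[0,0,0.004]], "delta_rot": [[0,0,10.62],[0,0,10.62],[0,0,10.62],[0,0,10.62],[0,0,10.62],[0,0,10.62],[0,0,10.62],[0,0,10.62],[0,0,10.62],[0,0,10.62],[0,0,0],[0,0,0],[0,0,0],[0,0,0],[0,0,0],[0,0,0],[0,0,0],[0,0,0],[0,0,0],[0,0,0]], "grip": [0.4,0.4,0.4,0.4,0.4,0.4,0.4,0.4,0.4,0.4,0.4,0.4,0.4,0.4,0.4,0.4,0.4,0.4,0.4,0.4]}}

```text
clock: 12.98
tool_pos: [0.4625, 0.2255, 0.1682]
eef_rot: [0.765, 0.644, 0.001, -0.001]
contact_force: [0.8, -0.7, -0.3]
opening: 0.702
finger_force: 0.0
```

```bash
python3 plan.py .4648 .2226 .072 79.8; python3 - <<'E'
from h import *
mk=masks("riser",(.6414,.0018,.03)); print({c:e["confidence"] for c,e in mk.items()})
for w in (mk,{"top":mk["top"]},{"side":mk["side"]}):print(np.round(fit("riser",w,(.6414,.0018),z=.006,yaws=[.1049])[0],4))
E
```

```text
rotvec deg [-0.04 -0.13  0.33] | shift before turn [-0.0026  0.0028  0.0962] | after turn [-0.0024  0.0027  0.0962]
t 12.975 pos [0.4625 0.2255 0.1682] open 61.8 F [ 0.8 -0.7 -0.3] ff 0.0 q [-0.39  0.77 -0.25  2.01  0.44  0.41 -1.15]
{'top': 0.77, 'side': 0.57}
[3.5077e+00 6.4660e-01 1.5000e-03 4.2820e-01]
[0.0801 0.643  0.0015 0.1372]
[ 3.2192e+00  6.4970e-01 -2.3000e-03  4.3130e-01]
```

>>> {"op": "play_rows", "data": {"translation": [[0,0,0.02],[0,0,0.02]], "delta_rot": [[0,0,0],[0,0,0]], "grip": [0.4,0.4]}}

```text
clock: 13.42
tool_pos: [0.4652, 0.2213, 0.1274]
eef_rot: [0.768, 0.641, 0.0, 0.0]
contact_force: [-0.2, -0.1, 0.3]
opening: 0.701
finger_force: 0.0
```

```bash
python3 plan.py .4648 .2226 .072 79.8
```

```text
rotvec deg [ 0.07 -0.01 -0.13] | shift before turn [ 0.0012 -0.0007  0.0554] | after turn [ 0.0012 -0.0007  0.0554]
t 13.425 pos [0.4652 0.2213 0.1274] open 61.7 F [-0.2 -0.1  0.3] ff 0.0 q [-0.42  0.84 -0.19  2.02  0.48  0.32 -1.18]
```

Settled within 1.5 mm. Go down, grip gently (10 N), lift.

>>> {"op": "play_rows", "data": {"translation": [[0.0012,-0.0007,0.02],[0,0,0.02],[0,0,0.012],[0,0,0.0034],[0,0,0],[0,0,0],[0,0,0],[0,0,0],[0,0,0],[0,0,0],[0,0,-0.02],[0,0,-0.03],[0,0,-0.03],[0,0,-0.03],[0,0,-0.02],[0,0,0]], "delta_rot": [[0,0,0],[0,0,0],[0,0,0],[0,0,0],[0,0,0],[0,0,0],[0,0,0],[0,0,0],[0,0,0],[0,0,0],[0,0,0],[0,0,0],[0,0,0],[0,0,0],[0,0,0],[0,0,0]], "grip": [0.4,0.4,0.4,0.4,0.4,-1,-1,-1,-1,-1,-1,-1,-1,-1,-1,-1], "squeeze": 12}}

```text
clock: 15.42
tool_pos: [0.4641, 0.224, 0.2032]
eef_rot: [0.767, 0.641, 0.001, 0.0]
contact_force: [-0.6, 1.0, -2.1]
opening: 0.337
finger_force: 12.0
```

```bash
python3 plan.py .642 .0017 .2 96
```

```text
rotvec deg [  0.13  -0.08 -16.21] | shift before turn [-0.1873  0.2144  0.0033] | after turn [-0.2397  0.1536  0.0032]
t 15.425 pos [0.4641 0.224  0.2032] open 29.7 F [-0.6  1.  -2.1] ff 12.0 q [-0.36  0.71 -0.3   1.98  0.42  0.5  -1.13]
```

>>> {"op": "play_rows", "data": {"translation": [[0,0,0],[0,0,0],[0,0,0],[-0.012,0.0077,0],[-0.024,0.0154,0],[-0.024,0.0154,0],[-0.024,0.0154,0],[-0.024,0.0154,0],[-0.024,0.0154,0],[-0.024,0.0154,0],[-0.024,0.0154,0],[-0.024,0.0154,0],[-0.024,0.0154,0],[-0.012,0.0077,0.003],[0,0,0],[0,0,0]], "delta_rot": [[0,0,-5.4],[0,0,-5.4],[0,0,-5.4],[0,0,0],[0,0,0],[0,0,0],[0,0,0],[0,0,0],[0,0,0],[0,0,0],[0,0,0],[0,0,0],[0,0,0],[0,0,0],[0,0,0],[0,0,0]], "grip": [-1,-1,-1,-1,-1,-1,-1,-1,-1,-1,-1,-1,-1,-1,-1,-1]}}

```text
clock: 17.42
tool_pos: [0.641, 0.0026, 0.1989]
eef_rot: [0.669, 0.744, -0.0, -0.001]
contact_force: [-0.2, 0.9, -0.5]
opening: 0.338
finger_force: 12.0
```

```bash
python3 plan.py .642 .0017 .117 96
```

```text
rotvec deg [-0.07 -0.06  0.09] | shift before turn [-0.0011  0.0009  0.0819] | after turn [-0.001   0.0008  0.0819]
t 17.425 pos [0.641  0.0026 0.1989] open 29.7 F [-0.2  0.9 -0.5] ff 12.0 q [ 0.18  0.87 -0.48  1.59  0.51  0.8  -0.4 ]
```

>>> {"op": "play_rows", "data": {"translation": [[-0.001,0.0008,0.02],[0,0,0.02],[0,0,0.02],[0,0,0.015],[0,0,0.007],[0,0,0],[0,0,0]], "delta_rot": [[0,0,0],[0,0,0],[0,0,0],[0,0,0],[0,0,0],[0,0,0],[0,0,0]], "grip": [-1,-1,-1,-1,-1,-1,-1]}}

```text
clock: 18.3
tool_pos: [0.6433, 0.0005, 0.1179]
eef_rot: [0.669, 0.743, 0.001, 0.0]
contact_force: [-0.6, -1.1, 0.2]
opening: 0.338
finger_force: 12.0
```

```bash
python3 plan.py .642 .0017 .1145 96
```

```text
rotvec deg [ 0.08 -0.    0.01] | shift before turn [ 0.0013 -0.0011  0.0034] | after turn [ 0.0014 -0.0011  0.0034]
t 18.3 pos [6.433e-01 5.000e-04 1.179e-01] open 29.8 F [-0.6 -1.1  0.2] ff 12.0 q [ 0.15  0.98 -0.41  1.62  0.57  0.66 -0.46]
```

>>> {"op": "play_rows", "data": {"translation": [[0.0008,-0.0006,0.002],[0,0,0.0014],[0,0,0],[0,0,0],[0,0,0],[0,0,0],[0,0,0],[0,0,-0.015],[0,0,-0.03],[0,0,-0.03],[0,0,-0.01]], "delta_rot": [[0,0,0],[0,0,0],[0,0,0],[0,0,0],[0,0,0],[0,0,0],[0,0,0],[0,0,0],[0,0,0],[0,0,0],[0,0,0]], "grip": [-1,-1,-1,0,0.2,0.4,0.4,0.4,0.4,0.4,0.4]}}

```text
clock: 19.68
tool_pos: [0.6432, 0.0014, 0.2016]
eef_rot: [0.669, 0.743, 0.002, 0.001]
contact_force: [0.9, 0.6, 0.4]
opening: 0.701
finger_force: 0.0
```

```bash
python3 plan.py .471 -.079 .19 103.8
```

```text
rotvec deg [ 0.24  0.01 -7.8 ] | shift before turn [-0.0619 -0.1797  0.0108] | after turn [-0.037  -0.1864  0.0116]
t 19.675 pos [0.6432 0.0014 0.2016] open 61.7 F [0.9 0.6 0.4] ff 0.0 q [ 0.18  0.87 -0.48  1.59  0.51  0.81 -0.4 ]
```

>>> {"op": "play_rows", "data": {"translation": [[0,0,0],[-0.002,-0.0104,0],[-0.005,-0.025,0],[-0.005,-0.025,0],[-0.005,-0.025,0],[-0.005,-0.025,0],[-0.005,-0.025,0],[-0.005,-0.025,0],[-0.005,-0.026,0.0116],[0,0,0],[0,0,0]], "delta_rot": [[0,0,-7.8],[0,0,0],[0,0,0],[0,0,0],[0,0,0],[0,0,0],[0,0,0],[0,0,0],[0,0,0],[0,0,0],[0,0,0]], "grip": [0.5,0.5,0.5,0.5,0.5,0.5,0.5,0.5,0.5,0.5,0.5]}}

```text
clock: 21.05
tool_pos: [0.4708, -0.0789, 0.1875]
eef_rot: [0.617, 0.787, 0.001, 0.0]
contact_force: [1.2, 0.6, 0.1]
opening: 0.75
finger_force: 0.0
```

```bash
python3 plan.py .471 -.079 .1 103.8; python3 - <<'E'
from h import *
mk=masks("riser",(.642,.0018,.03)); mc=masks("cell",(.642,.0018,.065)); 
for n,m,z in(("riser",mk,.006),("cell",mc,.042)):
  for c in m: print(n,c,m[c]["confidence"],np.round(fit(n,{c:m[c]},(.642,.0018),z=z,yaws=[.1049])[0],4))
E
```

```text
rotvec deg [ 0.09 -0.02 -0.04] | shift before turn [-0.0002 -0.      0.0875] | after turn [-0.0002  0.0001  0.0875]
t 21.05 pos [ 0.4708 -0.0789  0.1875] open 66.0 F [1.2 0.6 0.1] ff 0.0 q [ 0.33  0.73 -0.42  2.1   0.68  0.45 -0.38]
riser top 0.69 [ 8.259e-01  6.404e-01 -2.000e-04  7.010e-02]
riser side 0.76 [3.894e-01 6.432e-01 1.000e-04 1.510e-01]
cell top 0.51 [ 0.0409  0.6439 -0.0022  0.085 ]
cell side 0.52 [ 0.0647  0.6437 -0.0013  0.1252]
```

>>> {"op": "play_rows", "data": {"translation": [[0,0,0.025],[0,0,0.025],[0,0,0.025],[0,0,0.0125],[0,0,0],[0,0,0],[0,0,0],[0,0,0],[0,0,0],[0,0,0],[0,0,-0.02],[0,0,-0.03],[0,0,-0.03],[0,0,-0.01],[0,0,0]], "delta_rot": [[0,0,0],[0,0,0],[0,0,0],[0,0,0],[0,0,0],[0,0,0],[0,0,0],[0,0,0],[0,0,0],[0,0,0],[0,0,0],[0,0,0],[0,0,0],[0,0,0],[0,0,0]], "grip": [0.5,0.5,0.5,0.5,0.5,-1,-1,-1,-1,-1,-1,-1,-1,-1,-1], "squeeze": 20}}

```text
clock: 23.32
tool_pos: [0.4699, -0.0796, 0.1897]
eef_rot: [0.617, 0.787, 0.0, 0.0]
contact_force: [0.4, 0.9, -2.2]
opening: 0.497
finger_force: 20.0
```

```bash
python3 plan.py .50 .09 .19 96;python3 plan.py .632 .0913 .19 96
```

```text
rotvec deg [0.02 0.02 7.78] | shift before turn [ 0.1575  0.0697 -0.0004] | after turn [ 0.1655  0.0477 -0.0003]
t 23.325 pos [ 0.4699 -0.0796  0.1897] open 43.7 F [ 0.4  0.9 -2.2] ff 20.0 q [ 0.35  0.73 -0.44  2.1   0.69  0.46 -0.39]
rotvec deg [0.02 0.02 7.78] | shift before turn [ 0.1274  0.1982 -0.0003] | after turn [ 0.153   0.1791 -0.0003]
t 23.325 pos [ 0.4699 -0.0796  0.1897] open 43.7 F [ 0.4  0.9 -2.2] ff 20.0 q [ 0.35  0.73 -0.44  2.1   0.69  0.46 -0.39]
```

>>> {"op": "play_rows", "data": {"translation": [[0,0,-0.03],[0.009,0.0105,0],[0.018,0.021,0],[0.018,0.021,0],[0.018,0.021,0],[0.018,0.021,0],[0.018,0.021,0],[0.018,0.021,0],[0.018,0.021,0],[0.012,0.014,0],[0.006,0.0076,0],[0,0,0.03],[0,0,0],[0,0,0]], "delta_rot": [[0,0,7.8],[0,0,0],[0,0,0],[0,0,0],[0,0,0],[0,0,0],[0,0,0],[0,0,0],[0,0,0],[0,0,0],[0,0,0],[0,0,0],[0,0,0],[0,0,0]], "grip": [-1,-1,-1,-1,-1,-1,-1,-1,-1,-1,-1,-1,-1,-1]}}

```text
clock: 25.08
tool_pos: [0.632, 0.0915, 0.1897]
eef_rot: [0.669, 0.743, -0.0, 0.0]
contact_force: [0.6, 0.0, -1.9]
opening: 0.502
finger_force: 20.0
```

```bash
python3 plan.py .632 .0913 .108 96
```

```text
rotvec deg [-0.01  0.02  0.03] | shift before turn [-0.0001 -0.      0.0817] | after turn [-0.0001 -0.      0.0817]
t 25.075 pos [0.632  0.0915 0.1897] open 44.2 F [ 0.6  0.  -1.9] ff 20.0 q [ 0.03  0.88 -0.47  1.61  0.52  0.78 -0.56]
```

>>> {"op": "play_rows", "data": {"translation": [[0,0,0.02],[0,0,0.025],[0,0,0.02],[0,0,0.012],[0,0,0.005],[0,0,0],[0,0,0],[0,0,0],[0,0,0],[0,0,0],[0,0,-0.02],[0,0,-0.03],[0,0,-0.03],[0,0,-0.01],[0,0,0]], "delta_rot": [[0,0,0],[0,0,0],[0,0,0],[0,0,0],[0,0,0],[0,0,0],[0,0,0],[0,0,0],[0,0,0],[0,0,0],[0,0,0],[0,0,0],[0,0,0],[0,0,0],[0,0,0]], "grip": [-1,-1,-1,-1,-1,-1,-1,0.1,0.4,0.4,0.4,0.4,0.4,0.4,0.4]}}

```text
clock: 26.95
tool_pos: [0.6323, 0.0916, 0.1986]
eef_rot: [0.669, 0.743, 0.001, 0.001]
contact_force: [-0.8, 0.2, -0.4]
opening: 0.697
finger_force: 0.0
```

```bash
python3 plan.py .4812 .0629 .19 71.8
```

```text
rotvec deg [ 9.000e-02 -2.000e-02  2.421e+01] | shift before turn [-0.0127 -0.1533  0.0084] | after turn [-0.0744 -0.1346  0.0086]
t 26.95 pos [0.6323 0.0916 0.1986] open 61.4 F [-0.8  0.2 -0.4] ff 0.0 q [ 0.04  0.87 -0.48  1.6   0.51  0.8  -0.55]
```

>>> {"op": "play_rows", "data": {"translation": [[0,0,0],[0,0,0],[0,0,0],[-0.0064,-0.0116,0],[-0.0124,-0.0224,0],[-0.0124,-0.0224,0],[-0.0124,-0.0224,0],[-0.0124,-0.0224,0],[-0.0124,-0.0224,0],[-0.006,-0.011,0.0086],[0,0,0],[0,0,0]], "delta_rot": [[0,0,8.07],[0,0,8.07],[0,0,8.07],[0,0,0],[0,0,0],[0,0,0],[0,0,0],[0,0,0],[0,0,0],[0,0,0],[0,0,0],[0,0,0]], "grip": [0.4,0.4,0.4,0.4,0.4,0.4,0.4,0.4,0.4,0.4,0.4,0.4]}}

```text
clock: 28.45
tool_pos: [0.4815, 0.0632, 0.1889]
eef_rot: [0.81, 0.586, 0.0, -0.0]
contact_force: [0.4, 0.3, -0.1]
opening: 0.698
finger_force: 0.0
```

```bash
python3 plan.py .4812 .0629 .1 71.8; python3 - <<'E'
from h import *
m=masks("slit",(.632,.0913,.05))
for c in m: print(c,m[c]["confidence"],np.round(fit("slit",{c:m[c]},(.632,.0913),z=.006,yaws=[.1049])[0],4))
E
```

```text
rotvec deg [ 0.01 -0.02  0.  ] | shift before turn [-0.0004 -0.0002  0.0889] | after turn [-0.0004 -0.0002  0.0889]
t 28.45 pos [0.4815 0.0632 0.1889] open 61.4 F [ 0.4  0.3 -0.1] ff 0.0 q [-0.05  0.72 -0.28  2.08  0.48  0.41 -1.03]
top 0.4 [1.     0.5787 0.102  0.8382]
side 0.61 [0.2055 0.6339 0.0908 0.4774]
```

>>> {"op": "play_rows", "data": {"translation": [[0,0,0.025],[0,0,0.025],[0,0,0.025],[0,0,0.0135],[0,0,0],[0,0,0],[0,0,0],[0,0,0],[0,0,0],[0,0,0],[0,0,-0.02],[0,0,-0.03],[0,0,-0.03],[0,0,-0.03],[0,0,-0.01],[0,0,0]], "delta_rot": [[0,0,0],[0,0,0],[0,0,0],[0,0,0],[0,0,0],[0,0,0],[0,0,0],[0,0,0],[0,0,0],[0,0,0],[0,0,0],[0,0,0],[0,0,0],[0,0,0],[0,0,0],[0,0,0]], "grip": [0.4,0.4,0.4,0.4,0.4,-1,-1,-1,-1,-1,-1,-1,-1,-1,-1,-1], "squeeze": 20}}

```text
clock: 30.65
tool_pos: [0.481, 0.0628, 0.2206]
eef_rot: [0.81, 0.586, 0.0, 0.0]
contact_force: [0.6, 0.3, -2.2]
opening: 0.499
finger_force: 19.9
```

```bash
python3 plan.py .6508 -.0877 .19 96; python3 - <<'E'
from plant import r
import cv2
a=[r.snapshot(c) for c in("side","top")]
cv2.imwrite("pics/mid.png",cv2.vconcat([cv2.resize(a[0][170:330,200:440],(600,400))[:300],cv2.resize(a[1][160:320,200:440],(600,400))[:300]]))
E
```

```text
rotvec deg [  0.04  -0.   -24.22] | shift before turn [-0.0898  0.2083  0.0307] | after turn [-0.1674  0.1531  0.0306]
t 30.65 pos [0.481  0.0628 0.2206] open 43.9 F [ 0.6  0.3 -2.2] ff 19.9 q [-0.01  0.66 -0.34  2.06  0.45  0.5  -1.  ]
```

View pics/mid.png

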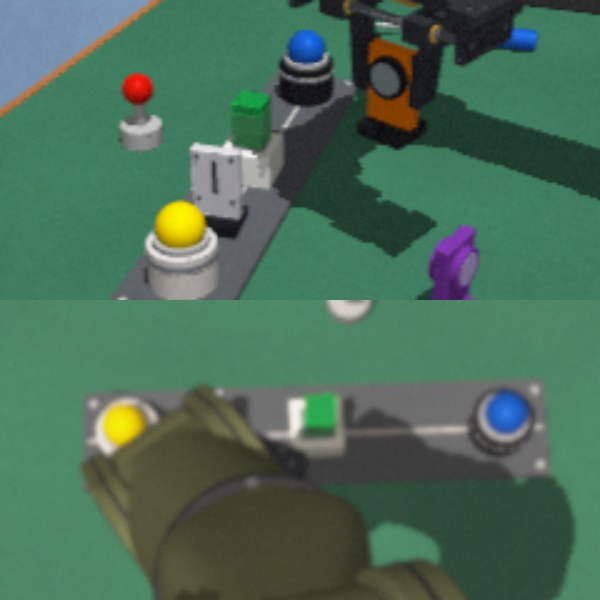

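The slit stands upright between the lamp and the riser, about (217,180) in the side crop. The cell sits on the riser at (250,118), and the lens hangs upright in the gripper. I'll carry the lens to its place.

>>> {"op": "play_rows", "data": {"translation": [[0,0,0],[0,0,0],[0,0,0],[-0.0094,0.0081,0],[-0.02,0.0184,0],[-0.02,0.0184,0],[-0.02,0.0184,0],[-0.02,0.0184,0],[-0.02,0.0184,0],[-0.02,0.0184,0],[-0.02,0.0184,0],[-0.012,0.0108,0],[-0.006,0.0054,0.01],[0,0,0.02],[0,0,0],[0,0,0]], "delta_rot": [[0,0,-8.07],[0,0,-8.07],[0,0,-8.07],[0,0,0],[0,0,0],[0,0,0],[0,0,0],[0,0,0],[0,0,0],[0,0,0],[0,0,0],[0,0,0],[0,0,0],[0,0,0],[0,0,0],[0,0,0]], "grip": [-1,-1,-1,-1,-1,-1,-1,-1,-1,-1,-1,-1,-1,-1,-1,-1]}}

```text
clock: 32.75
tool_pos: [0.6503, -0.0867, 0.1903]
eef_rot: [0.669, 0.744, -0.0, -0.0]
contact_force: [0.4, -0.1, -1.2]
opening: 0.499
finger_force: 19.9
```

```bash
python3 plan.py .6508 -.0877 .108 96; python3 - <<'E'
from h import *
m=masks("slit",(.632,.0913,.05))
for c in m: print(c,m[c]["confidence"],m[c]["pixels"].sum(),np.round(fit("slit",{c:m[c]},(.632,.0913),z=.006,yaws=[.1049])[0],4))
E
```

```text
rotvec deg [-0.05 -0.03  0.07] | shift before turn [-0.0011  0.0005  0.0823] | after turn [-0.001   0.0004  0.0823]
t 32.75 pos [ 0.6503 -0.0867  0.1903] open 43.9 F [ 0.4 -0.1 -1.2] ff 19.9 q [ 0.33  0.91 -0.52  1.55  0.56  0.84 -0.3 ]
top 0.79 352 [0.0697 0.6337 0.0931 0.1195]
side 0.96 575 [0.2812 0.6353 0.0909 0.4856]
```

>>> {"op": "play_rows", "data": {"translation": [[-0.001,0.0004,0.02],[0,0,0.025],[0,0,0.02],[0,0,0.012],[0,0,0.0055],[0,0,0],[0,0,0],[0,0,0],[0,0,0],[0,0,0],[0,0,-0.02],[0,0,-0.03],[0,0,-0.03],[0,0,-0.03],[0,0,-0.02],[0,0,0]], "delta_rot": [[0,0,0],[0,0,0],[0,0,0],[0,0,0],[0,0,0],[0,0,0],[0,0,0],[0,0,0],[0,0,0],[0,0,0],[0,0,0],[0,0,0],[0,0,0],[0,0,0],[0,0,0],[0,0,0]], "grip": [-1,-1,-1,-1,-1,-1,-1,0.1,0.4,0.4,0.4,0.4,0.4,0.4,0.4,0.4]}}

```text
clock: 34.95
tool_pos: [0.6521, -0.0884, 0.2403]
eef_rot: [0.669, 0.743, 0.001, 0.001]
contact_force: [0.6, 0.2, 0.2]
opening: 0.701
finger_force: 0.0
```

>>> {"op": "play_rows", "data": {"translation": [[0,-0.02,-0.01],[0,-0.04,-0.01],[0,-0.04,-0.01],[0,-0.04,0],[0,-0.04,0],[0,-0.02,0],[-0.02,0,0],[-0.04,0,0],[-0.04,0,0],[-0.04,0,0],[-0.04,0,0],[-0.02,0,0],[0,0,0],[0,0,0]], "delta_rot": [[0,0,0],[0,0,0],[0,0,0],[0,0,0],[0,0,0],[0,0,0],[0,0,0],[0,0,0],[0,0,0],[0,0,0],[0,0,0],[0,0,0],[0,0,0],[0,0,0]], "grip": [0.4,0.4,0.4,0.4,0.4,0.4,0.4,0.4,0.4,0.4,0.4,0.4,0.4,0.4]}}

```text
clock: 36.7
tool_pos: [0.473, -0.3068, 0.2676]
eef_rot: [0.668, 0.744, 0.0, -0.001]
contact_force: [-0.3, 0.1, 0.7]
opening: 0.699
finger_force: 0.0
```

```bash
python3 - <<'E'
from h import *
rl=np.array([.6414,.0018]); a=.1049
a_=[r.snapshot(c) for c in("side","top")]
cv2.imwrite("pics/end.png",cv2.vconcat([cv2.resize(a_[0][170:330,220:380],(600,600))[30:330],cv2.resize(a_[1][150:270,210:450],(600,300))]))
for n,g,z in(("slit",(.632,.0913),.006),("riser",(.642,.0017),.006),("cell",(.643,.001),.042),("lens",(.6508,-.0877),.006)):
    m=masks(n,(*g,z+.03),False)
    for c in m:
        f=fit(n,{c:m[c]},g,z=z,yaws=[.1049])[0]; d=np.array(f[1:3])-rl
        print(n,c,m[c]["confidence"],"cost",round(f[0],2),"rail xy mm",(1000*np.array([d@[np.cos(a),np.sin(a)],d@[-np.sin(a),np.cos(a)]])).round(1),"yaw",round(f[3]-a,3))
for n in("ball_weight","jar","screwdriver"): print(n,[(e["point"],e["confidence"]) for e in r.look_for("top",n)[:2]])
s=r.get_state();print(s["clock"],s["tool_pos"])
E
```

```text
slit top 0.81 cost 0.06 rail xy mm [ 2.8 91.4] yaw 0.028
slit side 0.91 cost 0.14 rail xy mm [ 2.  90.5] yaw 0.013
riser top 0.28 cost 1.0 rail xy mm [ 0.6 -0.2] yaw 0.0
riser side 0.65 cost 0.67 rail xy mm [-4.7 -1.3] yaw 0.313
cell top 0.74 cost 0.13 rail xy mm [ 3.1 -3.5] yaw 0.07
cell side 0.8 cost 0.06 rail xy mm [ 2.4 -4.3] yaw 0.008
lens top 0.65 cost 0.1 rail xy mm [  2.4 -93.2] yaw 0.069
lens side 0.81 cost 0.47 rail xy mm [  3.3 -96.4] yaw 0.303
ball_weight [([0.7674, -0.0195, 0.0229], 0.8)]
jar [([0.5744, 0.3639, 0.0706], 0.74)]
screwdriver []
37.35 [ 0.47322742 -0.30830473  0.26815331]
```

View pics/end.png

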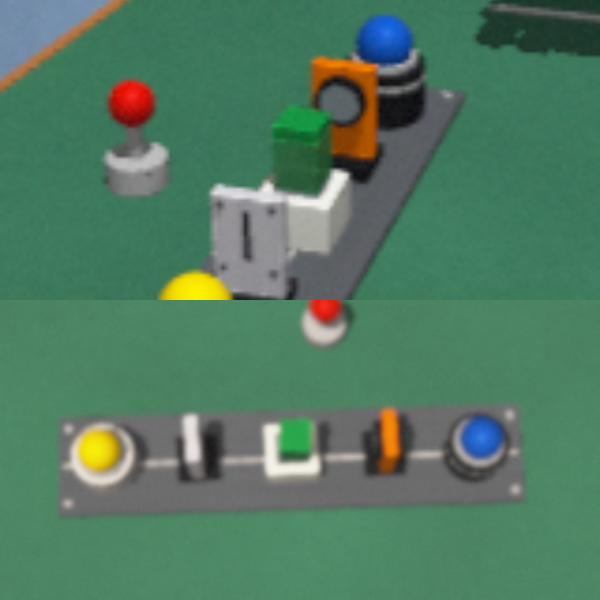

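The picture shows all four parts standing on the rail: slit at (195,445), riser and cell at (292,445) and lens at (388,440) in the top crop. The network's riser mask is poor under the cell, so I'll check the offset between riser and cell once more from the combined mask before handing in.

```bash
python3 - <<'E'
from h import *
v=r.snapshot("top"); hsv=cv2.cvtColor(v,cv2.COLOR_BGR2HSV).astype(int)
u,w=np.round(proj((.643,.001,.05),"top")[0]).astype(int)
roi=np.zeros((480,640),bool); roi[w-18:w+19,u-18:u+19]=1
white=(hsv[...,1]<60)&(hsv[...,2]>130); green=(hsv[...,1]>150)&(hsv[...,0]>50)&(hsv[...,0]<75)&(hsv[...,2]>110)
m=cv2.morphologyEx(((white|green)&roi).astype(np.uint8),cv2.MORPH_OPEN,np.ones((5,5)))>0
print(m.sum(),(white&roi).sum(),(green&roi).sum())
cell=np.array([.6443,-.0018])
def fit2():
    M["both"]=None
    q=np.argwhere(m);lo=q.min(0)-8;hi=q.max(0)+8; mm=m[lo[0]:hi[0],lo[1]:hi[1]].astype(float);o=lo[::-1]
    C=render("cell",(*cell,.12,.042),"top",o,mm.shape)
    f=lambda p:np.abs(np.maximum(C,render("riser",(p[0],p[1],p[2]/10,.006),"top",o,mm.shape))-mm).sum()/mm.sum()
    s=np.array([.642,.001,1.05]); return minimize(f,s,method="Nelder-Mead",options=dict(initial_simplex=[s,s+[.008,0,0],s+[0,.008,0],s+[0,0,1]]))
f=fit2(); print(f.fun,f.x,"cell-riser",cell-f.x[:2])
E
```

```text
414 364 125
0.344122383252818 [0.64316459 0.00507697 1.25996935] cell-riser [ 0.00113541 -0.00687697]
```

```bash
python3 - <<'E'
from h import *
out=[]
for c,sc in(("top",16),("side",12)):
    v=r.snapshot(c); u,w=np.round(proj((.643,.001,.045),c)[0]).astype(int)
    o=np.array([u-22,w-24]); I=cv2.resize(v[o[1]:o[1]+48,o[0]:o[0]+44],None,fx=sc,fy=sc,interpolation=cv2.INTER_CUBIC)
    for n,p,z,col in(("riser",(.643,.0015,.12),.006,(0,0,255)),("cell",(.6443,-.0018,.13),.042,(255,0,255))):
        W=R.from_euler("z",p[2]).apply(M[n][0])+[p[0],p[1],z]; q=((proj(W,c)-o+.5)*sc)
        for i in range(8):
            for j in range(i): 
                if (np.abs(M[n][0][i]-M[n][0][j])>1e-6).sum()==1: cv2.line(I,tuple(q[i].astype(int).tolist()),tuple(q[j].astype(int).tolist()),col,1)
    out.append(cv2.resize(I,(400,436)))
cv2.imwrite("pics/chk.png",cv2.hconcat(out))
E
```

```text
(no output)
```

View pics/chk.png

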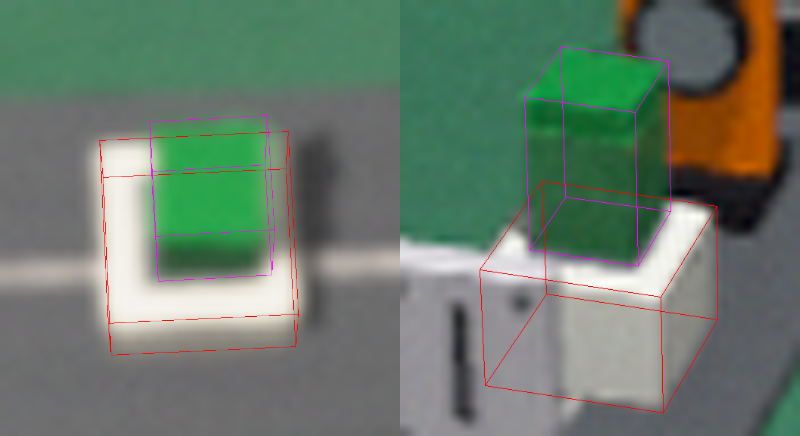

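The outlines match the picture. The cell's base, about x 157–272 in the top crop, lies inside the riser top (x 105–300), roughly 3–4 mm off centre against the 10 mm allowed. I'm handing in.

```bash
python3 -c "
from plant import r
print(r.finish_job())"
```

```text
the job is handed in; nothing more can be done
None
```

The measuring row is set up on the rail and handed in at about 37 s; no verdict came back. By my last camera measurements, the riser is about 2 mm, the slit about 3 mm and the lens about 4 mm off their marks, and the cell is upright about 4 mm off the riser's centre. The ball weight and jar have not moved; I didn't re-measure the screwdriver, which the network missed in the last picture, but the arm never went down near it.

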